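# Open a telescoping tail stop by one hole and lay a plug gauge against the nose

## Task

The length rest is set too short for the plug gauge: press its red sprung catch down, slide the stop tube back into the sleeve and let the catch pop up locked in the next hole, never dragging the catch hard against a hole edge or ramming it down. Then lay the plug gauge in the two white cradles between the nose and the tail stop, slide it gently along until its end touches the fixed nose, and leave it there, with the other things undisturbed.

Things in the scene. Friction and masses are not known exactly. Their poses are not given: they have to be found in the camera images.
- length_rest: Bench fixture fixed to the desk: grey base plate 286 (x) x 64 (y) x 14 mm. Origin: centre of its underside; own x runs lengthwise from the fixed nose to the sleeve, z is up; all heights below count from this origin. It stands on levelling screws, 0 to 8 mm above the desk, differing each time. Nose at the -x end, then two white cradles, the tail stop on its sliding tube, the sleeve.
- nose_face (a point): Centre of the flat face (steel button 15 mm across) of the fixed nose, at x = -121 mm in the rest's frame, height 45 mm. Axes as the rest's.
- cradle (a point): Middle between the two white cradle posts, on the axis of a gauge laid there: height 45 mm, 55 mm in +x from the nose face. Posts 8 mm thick in x, 34 mm clear between them, 40 mm wide, 53 mm high. Their notches: floor 11.6 mm wide at height 37 mm, sides spread to 21 mm at 45 and 32 mm at the top. A hexagon handle lies in them on one of its flats.
- stop_tube (a joint): Travel of the stop tube along the rest's +x, into the sleeve (m): 0 with the catch in the first hole (as found, with up to 1.5 mm play either way), 0.025 in the second (next) hole, 0.050 in the third. Slides with about 2 to 3 N of friction.
- tail_stop_face (a point): Centre of the tail stop's face, height 45 mm, looking to the nose: the end (15 mm button, then a 34 mm square plate) of the 25 mm square stop tube. At joint values 0 and 0.025 it lies 91 and 116 mm from the nose face.
- next_hole (a point): Centre of the second (next) hole, at the top face of the sleeve, height 61 mm. The sleeve is a fixed square tube 32 mm wide, from 48 mm before to 49 mm behind this point in x; its top wall is 3 mm thick, with three 14 mm holes 25 mm apart in x, this one in the middle, joined by a 7 mm slot.
- detent_button: Red thumb catch riding on the stop tube by a stem through the slot. Origin: on the stem axis, at the top of its pad; axes as the rest's. Pad x = -13 to +18 mm, 22 mm wide, 6 mm thick; a thumb wall on it, x = +10 to +18 mm, stands 14 mm above the pad top. Up (locked), the pad top is at height 75 mm, 14 mm above the sleeve's top, and the stem stands in a hole.
- catch_pad (a point): Point on the catch's thumb pad where it is pressed, 2 mm to -x of its origin. Straight down against a spring: 5 N to start, 8 N at 4 mm, where its 11 mm shoulder clears the sleeve's top wall and the tube can slide; bottoms at 6 mm (9 N). Let go between holes it stays 4 mm down, held under the wall, and pops up by itself over a hole.
- plug_gauge: Plug gauge, steel with a black hexagon handle, 108 mm long along its own y, about 0.14 kg, loose on the desk. Origin: under its mid-length, on the underside. Handle 18 mm across corners (own x), 16 mm across flats (z), y = -28 to +42 mm; 12 mm round members stick out to y = -54 and +54 mm. Either end may face the nose.
- plug_gauge_center (a point): Middle of the plug gauge's length, on its axis (8 mm above the desk as it lies).
- ring_gauge: Bystander, loose: knurled steel ring 46 mm across, 16 mm high, on the desk before the rest. Origin under its centre.
- objective_can: Bystander, loose: round white can 47 mm across, 52 mm high, behind the rest. Origin under its centre.

How it is judged:
By the outcome, as a careful person would: the job done as asked, in the order asked, and still so for the second after the job is handed in, with the robot touching nothing.
It also fails if it takes over 59 s, if anything falls off the work surface, if the arm or the gripper's body presses on something with over 40 N, if the wrist force passes 120 N, or if a joint passes its speed limit or range.

## Robot

A 7-joint arm with a two-finger parallel gripper is mounted at the origin on a cart in front of the work surface, level with it; the furniture and walls round the work are solid. World frame = base frame: x ahead of the robot, y to its left, z up, the work surface at z = 0. Lengths are in m, angles in rad, forces in N, time in s.
With the tool pointing down it reaches from about 0.35 to 0.9 m from the base axis. Payload 19.9 kg.
Tool frame: the origin (TCP) lies midway between the tips of the shut fingers; the grasp point (between the pads) lies 19 mm behind it; z points along the fingers, y is the line along which they close (so a half turn about z gives the same grasp; the last joint's range is limited). The gripper opens to 94 mm and grips with 3 to 60 N. Pads are 16 mm wide; open, the fingers measure 119 mm over their backs; the gripper's body (75 mm by 177 mm) begins 78 mm behind the grasp point.
Start: joints at [-1.242, 0.417, -0.01, 1.614, 0.005, 1.111, -0.053], TCP at [0.226, 0.583, 0.205] pointing down, gripper open.
Joint ranges: [-2.81, 2.81], [-0.39, 2.02], [-1.27, 1.25], [0.06, 2.57], [-1.19, 4.33], [0.19, 2], [-2.82, 2.82]. Speed limits (rad/s): [1.89, 1.89, 2.39, 2.39, 3.01, 3.01, 3.01].

## Interface

Orientations are given as a unit quaternion [x, y, z, w].
In Python, from rig import robot, viewer gives the robot as it stands. The module is installed in compiled form; this text tells all that it offers.
- The arm moves only by the tool apply_moves, never from a script. Its argument "rows" is a list of rows, each a list of 3 entries, a list of its own where there are three numbers: the opening, from 0 (shut) to 1 (fully open), then the shift along the world's x, y, z in m, then the turn about the world's z in rad. A call has 1 to 8 rows; each row is the pose to reach, as a shift and turn from the pose commanded when the call began; what a row does not reach only later rows make up. A row lasts 1/12 s, in which the tool goes at most 41.7 mm and 7.16 degrees, less where a joint would pass 70% of its speed; a pose out of reach is approached as far as the arm can. A call with a gripper value outside its range is refused whole. The fingers move at their own pace and stop on an object; "force" is the grip in N (left out, the last holds). Time passes only in rows, so rows that repeat a pose let the fingers close. It gives the time, the measured TCP pose, the force, the opening and the grip force at its end, in the units of the state.
- robot.read_state(): the state, without advancing time (a new reading comes with each control period).
- viewer.camera(name): name is "side" or "top"; returns the picture (420x560x3 uint8, red, green, blue); there is no depth.
- viewer.camera_info(name): a dict with "fx", "fy", "cx", "cy" (pixels), "eye" and "orientation" of the camera in the world. Camera axes: x right, y down, z forward; pixel columns grow to the right and rows downward; lengths in m; the calibration is good to about 2 mm. A picture is of the moment at which its call begins. camera_info takes no time and is no camera call.
- robot.hand_in(): hands the job in; it is judged then, once.
The state is a dict: "time": time; "qpos": joint angles; "qd": joint speeds; "effort": joint torques, N m; "ee_pos": TCP position; "ee_rot": TCP orientation; "force": force on the tool from outside, world axes, zero at the start; "torque": the same for the moment, N m; "finger_gap": finger opening in m; "grasp_force": force on a finger pad.
Only numpy, scipy, OpenCV 4.12 (cv2) and the standard library are available. Lean on these libraries where they do the work, as an engineer would, in place of code of your own. Each camera call takes 0.05 s, during which the arm holds its last target. There are 200 camera calls.

## Working session

There is one attempt and no reset: what is moved stays moved. The work goes in short steps, Python scripts to look and compute and a tool call to move; the robot and the scene stay as the last step left them, time stands still between calls to the robot, and variables do not carry over. Pictures are saved under pics/ and viewed, at most 10 in all, crops included, and the job is handed in when it is done.

Besides the shell and the picture viewer there is one more tool, called after ">>>" as a command line: name --argument value ..., lists and objects as JSON in quotes. apply_moves: Moves the arm, as the interface text tells. Its arguments: {"type":"object","properties":{"rows":{"type":"array","items":{"type":"array"}},"force":{"type":"number"}},"required":["rows"]}

```bash
mkdir -p pics
python3 - <<'E'
from rig import robot, viewer
import cv2,json
for n in("side","top"):
    im=viewer.camera(n); cv2.imwrite(f"pics/{n}0.png",im[:,:,::-1]); print(n,viewer.camera_info(n))
s=robot.read_state(); print(s)
E
```

```text
side {'fx': 441.8967420570079, 'fy': 441.8967420570079, 'cx': 282.4571537818233, 'cy': 209.4021174205889, 'eye': array([ 0.18181171, -0.713296  ,  0.40793008]), 'orientation': array([ 0.79078318, -0.24956167,  0.15657923, -0.53652947])}
top {'fx': 486.63730346801253, 'fy': 486.63730346801253, 'cx': 278.5004253254018, 'cy': 205.46892066612367, 'eye': array([ 0.51403657, -0.03603784,  1.09746382]), 'orientation': array([-0.70186389,  0.7110521 , -0.03940089,  0.01547767])}
{'time': 0.1, 'qpos': array([-1.24153469,  0.41792309, -0.0103003 ,  1.61409721,  0.00466345,
        1.11068683, -0.05299907]), 'qd': array([ 0.00094307, -0.00197846,  0.00086486, -0.00255317,  0.00046722,
       -0.00177115,  0.00166832]), 'effort': array([ 2.59351582e-03, -8.52595711e+01,  6.41381890e-01, -4.26697934e+01,
       -4.87394852e-02,  1.63676165e-02,  7.28309215e-05]), 'ee_pos': array([0.22633495, 0.58222365, 0.20488939]), 'ee_rot': array([ 1.84325660e-01,  9.82865074e-01, -5.40175881e-04, -7.40752589e-05]), 'force': array([0.4050203 , 0.32918383, 0.96076457]), 'torque': array([0.00955723, 0.03779067, 0.05064329]), 'grasp_force': 0.0, 'finger_gap': 0.0938505419880185}
```

View pics/side0.png

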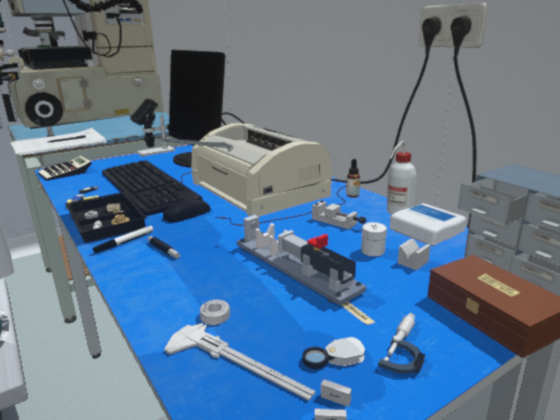

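View pics/top0.png

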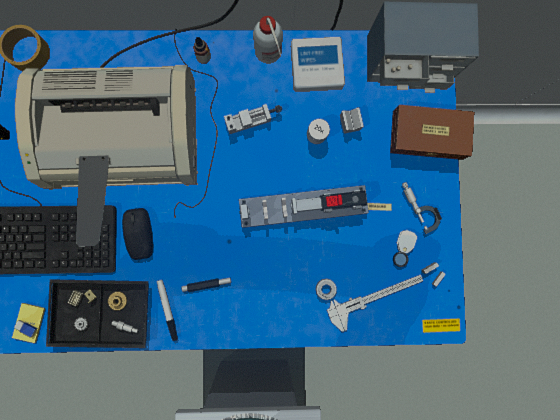

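The top view shows the rest near (303,205) with the red catch at (335,200). The gauge is near (206,284), the ring at (326,289) and the can at (318,130). Next I'll zoom in on crops.

Run:
```python
import cv2,numpy as np
t=cv2.imread("pics/top0.png"); s=cv2.imread("pics/side0.png")
a=cv2.resize(t[180:235,230:380],None,fx=5,fy=5,interpolation=cv2.INTER_CUBIC)
b=cv2.resize(s[205:305,228:378],None,fx=3,fy=3,interpolation=cv2.INTER_CUBIC)
c=cv2.resize(t[265:305,170:240],None,fx=4,fy=4,interpolation=cv2.INTER_CUBIC)
o=np.zeros((275+300,750,3),np.uint8); o[:275]=a; o[275:575,:450]=b; o[275:435,460:740]=c
cv2.imwrite("pics/crop1.png",o)
```

```text
(no output)
```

View pics/crop1.png

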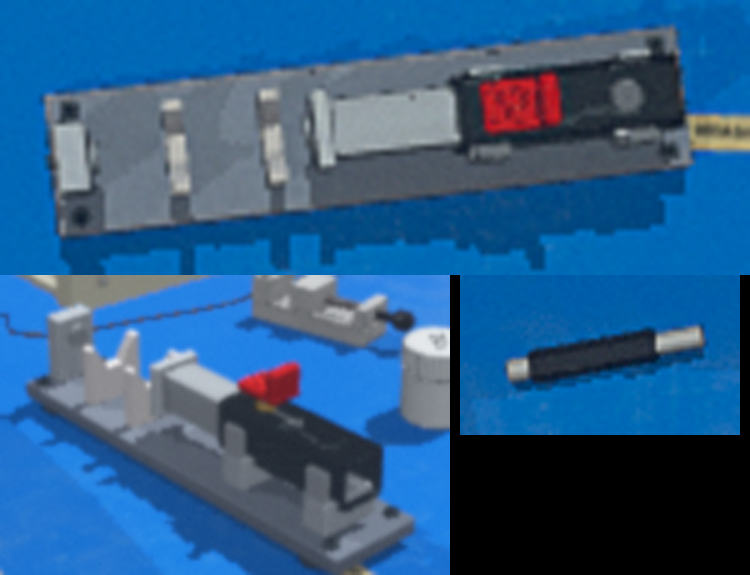

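The crop shows the plate corners, the catch and the gauge clearly. The rest's +x points right (world −y), and the gauge's short stub is on its left, facing the nose. Now I'll triangulate.

```bash
cat > h.py <<'E'
import numpy as np,cv2
from scipy.spatial.transform import Rotation as R
from rig import robot,viewer
I={n:viewer.camera_info(n) for n in("side","top")}
def ray(n,p):
    c=I[n]; d=np.array([(p[0]-c["cx"])/c["fx"],(p[1]-c["cy"])/c["fy"],1.])
    d=R.from_quat(c["orientation"]).apply(d); return np.array(c["eye"]),d/np.linalg.norm(d)
def plane(n,p,z):
    e,d=ray(n,p); return e+d*(z-e[2])/d[2]
def tri(ps,pt):
    (a,u),(b,v)=ray("side",ps),ray("top",pt)
    t=np.linalg.lstsq(np.c_[u,-v],b-a,rcond=None)[0]; p,q=a+u*t[0],b+v*t[1]
    return (p+q)/2,np.linalg.norm(p-q)
def proj(n,X):
    c=I[n]; d=R.from_quat(c["orientation"]).inv().apply(np.array(X)-c["eye"])
    return np.array([c["cx"]+c["fx"]*d[0]/d[2],c["cy"]+c["fy"]*d[1]/d[2]])
def red(im):
    h=cv2.cvtColor(im,cv2.COLOR_RGB2HSV); return cv2.inRange(h,(0,150,90),(8,255,255))|cv2.inRange(h,(172,150,90),(180,255,255))
E
python3 - <<'E'
from h import *
np.set_printoptions(precision=4,suppress=True)
T=lambda x,y:(x/5+230,y/5+180)
S=lambda x,y:(x/3+228,(y-275)/3+205)
tc=[T(45,95),T(675,28),T(690,165),T(60,237)]
P=[plane("top",p,.018)for p in tc]; print("plate corners@.018",P)
ctr=np.mean(P,0); ax=(P[1]+P[2]-P[0]-P[3])/2; print("ctr",ctr,"len",np.linalg.norm(ax),"ang",np.degrees(np.arctan2(ax[1],ax[0])))
for n,s,t in(("++",S(413,517),tc[1]),("+-",S(338,556),tc[2]),("--",S(28,382),tc[3])):print(n,tri(s,t))
print("nose top -y/-x..",tri(S(50,313),T(58,190)))
for n in("top","side"):
    im=cv2.imread(f"pics/{n}0.png")[:,:,::-1].copy()
    reg=(slice(185,220),slice(300,370)) if n=="top" else (slice(225,255),slice(290,340))
    m=np.zeros(im.shape[:2],np.uint8); m[reg]=red(im)[reg]
    c=max(cv2.findContours(m,0,2)[0],key=cv2.contourArea); print(n,"red",cv2.minAreaRect(c),cv2.boundingRect(c),cv2.boxPoints(cv2.minAreaRect(c)).tolist())
g0,g1=[(a/4+170-115,(b-275)/4+265) for a,b in((506,370),(704,337))]
a,b=[plane("top",p,.008) for p in(g0,g1)]; print("gauge",a,b,(a+b)/2,np.linalg.norm(a-b),np.degrees(np.arctan2(*(b-a)[1::-1])))
# gauge blobs in side view
im=cv2.imread("pics/side0.png"); print("gauge ctr proj side",proj("side",(a+b)/2),proj("side",a),proj("side",b))
cv2.imwrite("pics/c2.png",cv2.resize(im[225:270,135:195],None,fx=8,fy=8,interpolation=2))
E
```

```text
plate corners@.018 [array([0.6132, 0.0144, 0.018 ]), array([ 0.6403, -0.2683,  0.018 ]), array([ 0.5786, -0.2733,  0.018 ]), array([0.5501, 0.0083, 0.018 ])]
ctr [ 0.5955 -0.1297  0.018 ] len 0.2835092591602964 ang -84.37972229277334
++ (array([ 0.6405, -0.2686,  0.0167]), np.float64(4.040122034789262e-05))
+- (array([ 0.5797, -0.2741,  0.018 ]), np.float64(0.0027146582211827596))
-- (array([0.5513, 0.0078, 0.016 ]), np.float64(0.002634025285146717))
nose top -y/-x.. (array([0.57  , 0.0064, 0.0622]), np.float64(0.0032125664693641123))
top red ((333.7621765136719, 200.35975646972656), (10.15970230102539, 15.349983215332031), 83.6598129272461) (326, 195, 16, 12) [[325.5731506347656, 196.15853881835938], [340.8292541503906, 194.46340942382812], [341.9512023925781, 204.56097412109375], [326.6950988769531, 206.256103515625]]
side red ((318.2500305175781, 242.25001525878906), (10.75174331665039, 19.28989028930664), 71.56504821777344) (308, 235, 19, 13) [[307.4000244140625, 240.20001220703125], [325.70001220703125, 234.10000610351562], [329.10003662109375, 244.30001831054688], [310.800048828125, 250.4000244140625]]
gauge [0.4171 0.1429 0.008 ] [0.4333 0.034  0.008 ] [0.4252 0.0884 0.008 ] 0.11004743452674894 -81.54336384171982
gauge ctr proj side [162.7472 246.5907] [149.8906 238.21  ] [176.7388 255.7113]
```

View pics/c2.png

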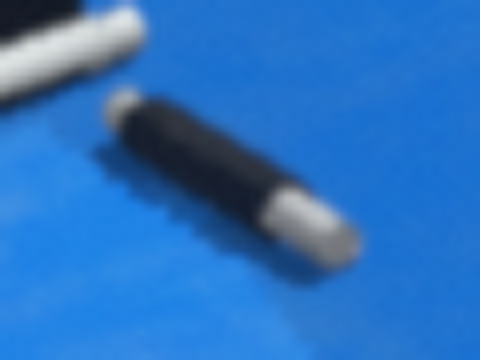

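The side crop confirms the gauge's ends at about (148.5,237) and (179,255.5), so its axis is about 8 mm up. The rest stands about 3 mm off the desk. Before moving I'll check the dark panel near the travel path and the catch position.

Run:
```python
from h import *
np.set_printoptions(precision=4,suppress=True)
print("monitor foot",plane("side",(185,160),0)); 
for s,t in(((170,52),(80,157)),((222,52),(108,157)),((170,52),(78,245)),((222,55),(106,157)),((182,140),(88,245))): print(tri(s,t))
l=plane("top",(326.13,201.2),.078); r=plane("top",(341.4,199.5),.092); u=np.array([.098,-.995])
print("pad left,right",l,r,(r-l)[:2]@u)
print("stem est",l[:2]+.013*u,r[:2]-.018*u)
nf=np.array([.5955,-.1297])-.121*u; print("nose",nf,"tail0",nf+.091*u)
T=lambda x,y:(x/5+230,y/5+180)
print("tail plate face (crop 318,127)@.048",plane("top",T(313,128),.060),"nose button",plane("top",T(95,155),.048))
```

```text
monitor foot [0.7292 0.7035 0.    ]
(array([0.5993, 0.2503, 0.3714]), np.float64(0.09944496863245589))
(array([0.6443, 0.1947, 0.3676]), np.float64(0.004972552787297983))
(array([0.5262, 0.2292, 0.3726]), np.float64(0.02277400055238489))
(array([0.6458, 0.1995, 0.3613]), np.float64(0.0042054772491551835))
(array([0.5374, 0.278 , 0.1772]), np.float64(0.047402272381336964))
pad left,right [ 0.601  -0.1719  0.078 ] [ 0.603 -0.202  0.092] 0.03020967640299093
stem est [ 0.6023 -0.1848] [ 0.6012 -0.1841]
nose [ 0.5836 -0.0093] tail0 [ 0.5926 -0.0999]
tail plate face (crop 318,127)@.048 [ 0.5939 -0.102   0.06  ] nose button [ 0.5842 -0.0083  0.048 ]
```

Run:
```python
from h import *
np.set_printoptions(precision=3,suppress=True)
for z in(0,.1,.2,.3,.4,.5,.6,.7,.8):
    print(z,[(plane("top",p,z)[:2],proj("side",plane("top",p,z))) for p in((93,160),(93,240))])
```

```text
0 [(array([0.707, 0.342]), array([228.129, 188.902])), (array([0.527, 0.34 ]), array([166.767, 203.272]))]
0.1 [(array([0.689, 0.308]), array([225.809, 157.865])), (array([0.526, 0.306]), array([166.514, 169.229]))]
0.2 [(array([0.672, 0.274]), array([223.178, 122.664])), (array([0.525, 0.271]), array([166.23, 130.85]))]
0.3 [(array([0.654, 0.239]), array([220.169,  82.403])), (array([0.523, 0.237]), array([165.907,  87.251]))]
0.4 [(array([0.637, 0.205]), array([216.693,  35.906])), (array([0.522, 0.203]), array([165.536,  37.291]))]
0.5 [(array([0.619, 0.17 ]), array([212.634, -18.399])), (array([0.521, 0.169]), array([165.107, -20.534]))]
0.6 [(array([0.601, 0.136]), array([207.831, -82.657])), (array([0.52 , 0.134]), array([164.605, -88.239]))]
0.7 [(array([0.584, 0.101]), array([ 202.058, -159.881])), (array([0.519, 0.1  ]), array([ 164.009, -168.592]))]
0.8 [(array([0.566, 0.067]), array([ 194.99 , -254.437])), (array([0.518, 0.066]), array([ 163.291, -265.504]))]
```

The dark panel works out at about x 0.52–0.66, y 0.2–0.27, z 0.15–0.37, so I'll pass it on the robot side.

>>> apply_moves --rows '[[0,[0.008,-0.04,0.01],-0.1],[0,[0.016,-0.08,0.02],-0.2],[0,[0.024,-0.12,0.02],-0.3],[0,[0.032,-0.16,0.02],-0.4],[0,[0.04,-0.2,0.02],-0.5],[0,[0.048,-0.24,0.02],-0.6],[0,[0.056,-0.28,0.02],-0.7],[0,[0.064,-0.32,0.02],-0.8]]' --force 20

```text
time: 0.77
ee_pos: [0.2902, 0.2605, 0.2252]
ee_rot: [0.554, 0.832, -0.0, -0.0]
force: [1.6, 0.7, 0.1]
finger_gap: 0.0442
grasp_force: 0.0
```

>>> apply_moves --rows '[[0,[0.01,-0.04,0],-0.1],[0,[0.03,-0.075,0],-0.2],[0,[0.055,-0.105,0],-0.303],[0,[0.08,-0.135,0],-0.303],[0,[0.105,-0.165,0],-0.303],[0,[0.13,-0.195,0],-0.303],[0,[0.155,-0.225,0],-0.303],[0,[0.18,-0.255,0],-0.303]]'

```text
time: 1.43
ee_pos: [0.4713, 0.0058, 0.2255]
ee_rot: [0.672, 0.741, 0.0, 0.0]
force: [0.4, 1.1, 0.0]
finger_gap: 0.0007
grasp_force: 0.0
```

>>> apply_moves --rows '[[0,[0.022,-0.03,0],0],[0,[0.044,-0.06,0],0],[0,[0.066,-0.09,0],0],[0,[0.088,-0.12,0],0],[0,[0.11,-0.15,-0.02],0],[0,[0.1317,-0.1905,-0.05],0],[0,[0.1317,-0.1905,-0.08],0],[0,[0.1317,-0.1905,-0.08],0]]'

```text
time: 2.1
ee_pos: [0.5996, -0.1853, 0.1387]
ee_rot: [0.673, 0.739, -0.003, -0.003]
force: [-0.2, 1.0, -2.2]
finger_gap: 0.0004
grasp_force: 0.0
```

>>> apply_moves --rows '[[0,[0,0,0],0],[0,[0,0,0],0],[0,[0,0,0],0]]'

```text
time: 2.35
ee_pos: [0.6029, -0.1821, 0.1473]
ee_rot: [0.672, 0.741, 0.001, 0.001]
force: [-0.3, 0.9, -0.3]
finger_gap: 0.0002
grasp_force: 0.0
```

Run:
```python
from h import *
s=robot.read_state(); print(s["ee_pos"],s["ee_rot"],s["force"])
t=viewer.camera("top")[:,:,::-1]; d=viewer.camera("side")[:,:,::-1]
o=np.zeros((590,800,3),np.uint8)
o[:240,:400]=cv2.resize(t[160:220,290:390],None,fx=4,fy=4,interpolation=2)
o[:590,410:]=cv2.resize(d[165:312,245:342],(390,590),interpolation=2)
cv2.imwrite("pics/c3.png",o); print(proj("side",s["ee_pos"]),proj("top",s["ee_pos"]))
```

```text
[ 0.60287876 -0.18210592  0.14730173] [0.67152201 0.74098375 0.00080665 0.00078494] [-0.25521423  0.87882793 -0.31241106]
[315.60536745 201.39270296] [335.89580775 197.14962333]
```

View pics/c3.png

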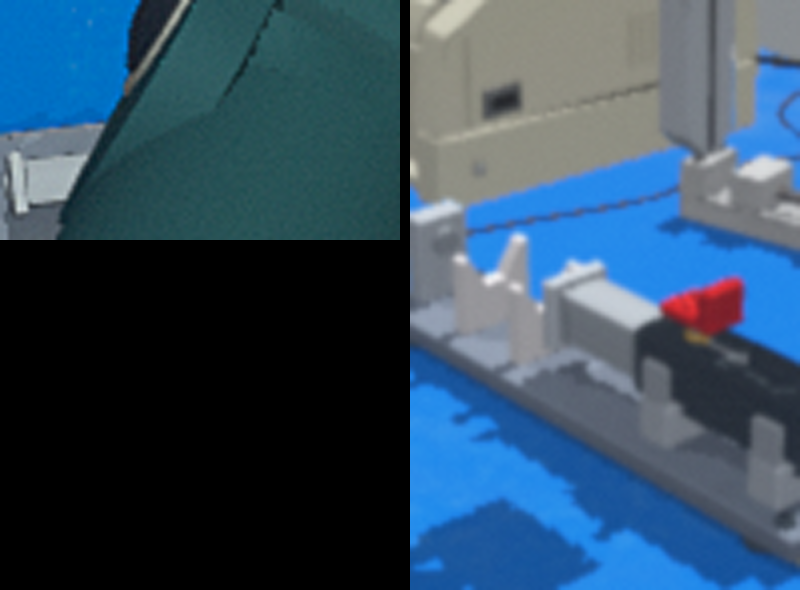

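The side view shows the fingertip at about (316,203), over the catch as predicted. I'll descend with force checks.

>>> apply_moves --rows '[[0,[-0.001,0,-0.025],0],[0,[-0.001,0,-0.045],0],[0,[-0.001,0,-0.055],0],[0,[-0.001,0,-0.062],0],[0,[-0.001,0,-0.063],0],[0,[-0.001,0,-0.063],0],[0,[-0.001,0,-0.063],0]]'

```text
time: 3.03
ee_pos: [0.6017, -0.1831, 0.0835]
ee_rot: [0.672, 0.741, 0.0, 0.001]
force: [0.5, -0.6, -0.4]
finger_gap: 0.0005
grasp_force: 0.0
```

>>> apply_moves --rows '[[0,[0,0,-0.001],0],[0,[0,0,-0.002],0],[0,[0,0,-0.002],0],[0,[0,0,-0.002],0]]'

```text
time: 3.37
ee_pos: [0.6012, -0.183, 0.0806]
ee_rot: [0.672, 0.741, 0.0, 0.0]
force: [-0.1, -0.2, 0.1]
finger_gap: 0.0006
grasp_force: 0.0
```

>>> apply_moves --rows '[[0,[0,0,-0.0005],0],[0,[0,0,-0.001],0],[0,[0,0,-0.001],0],[0,[0,0,-0.001],0]]'

```text
time: 3.7
ee_pos: [0.6011, -0.183, 0.0794]
ee_rot: [0.672, 0.741, -0.0, -0.0]
force: [0.9, 1.2, -0.7]
finger_gap: 0.0004
grasp_force: 0.0
```

>>> apply_moves --rows '[[0,[0,0,-0.0005],0],[0,[0,0,-0.001],0],[0,[0,0,-0.001],0],[0,[0,0,-0.001],0]]'

```text
time: 4.03
ee_pos: [0.6012, -0.1831, 0.0786]
ee_rot: [0.672, 0.741, 0.0, 0.0]
force: [-2.7, 0.7, 5.2]
finger_gap: 0.0004
grasp_force: 2.4
```

>>> apply_moves --rows '[[0,[0,0,-0.0005],0],[0,[0,0,-0.001],0],[0,[0,0,-0.001],0],[0,[0,0,-0.001],0]]'

```text
time: 4.37
ee_pos: [0.6013, -0.1831, 0.0776]
ee_rot: [0.672, 0.741, 0.0, 0.0]
force: [-1.1, 0.8, 5.7]
finger_gap: 0.0007
grasp_force: 2.7
```

>>> apply_moves --rows '[[0,[0,0,-0.001],0],[0,[0,0,-0.002],0],[0,[0,0,-0.003],0],[0,[0,0,-0.0035],0],[0,[0,0,-0.0035],0],[0,[0,0,-0.0035],0]]'

```text
time: 4.87
ee_pos: [0.6013, -0.1831, 0.0742]
ee_rot: [0.672, 0.741, 0.0, 0.0]
force: [-3.0, 0.5, 7.5]
finger_gap: 0.0005
grasp_force: 3.8
```

>>> apply_moves --rows '[[0,[0,0,-0.0005],0],[0,[0.0001,-0.001,-0.0005],0],[0,[0.0002,-0.002,-0.0005],0],[0,[0.0003,-0.003,-0.0005],0],[0,[0.0004,-0.004,-0.0005],0],[0,[0.0004,-0.004,-0.0005],0]]'

```text
time: 5.37
ee_pos: [0.6017, -0.1872, 0.0737]
ee_rot: [0.672, 0.741, 0.0, 0.0]
force: [-2.2, -0.4, 7.8]
finger_gap: 0.0006
grasp_force: 4.0
```

>>> apply_moves --rows '[[0,[0.0001,-0.001,0],0],[0,[0.0002,-0.002,0],0],[0,[0.0003,-0.003,0],0],[0,[0.0003,-0.003,0],0]]'

```text
time: 5.7
ee_pos: [0.602, -0.1902, 0.0738]
ee_rot: [0.672, 0.741, 0.0, 0.0]
force: [-1.9, 1.0, 8.5]
finger_gap: 0.0007
grasp_force: 4.0
```

```bash
cat > redx.py <<'E'
from h import *
d=viewer.camera("side"); m=red(d); m[:225]=0; m[300:]=0; m[:,:290]=0; m[:,400:]=0
c=max(cv2.findContours(m,0,2)[0],key=cv2.contourArea); print("red side",cv2.boundingRect(c), robot.read_state()["force"])
# tail plate/tube: bright grey pixels crop
cv2.imwrite("pics/s_last.png",d[:,:,::-1])
E
python3 redx.py
python3 - <<'E'
import sys; sys.path.insert(0,".")
from h import *
u=np.array([.098,-.995,0])
W=np.array([.6018,-.1845,.078])+.018*u+[0,0,.014]
for s in(0,.003,.006,.025): print(s,proj("side",W+s*u+[0,0,-.0045*(s<.02)]))
E
```

```text
red side (310, 239, 20, 13) [-1.77013233 -0.51787763  7.76209364]
0 [323.25659131 238.54623538]
0.003 [324.5421641  239.13396363]
0.006 [325.83533492 239.7251655 ]
0.025 [334.27276305 241.0435998 ]
```

>>> apply_moves --rows '[[0,[0.0002,-0.002,0],0],[0,[0.0004,-0.004,0],0],[0,[0.0006,-0.006,0],0],[0,[0.0008,-0.008,0],0],[0,[0.001,-0.01,0],0],[0,[0.001,-0.01,0],0]]'

```text
time: 6.25
ee_pos: [0.603, -0.2005, 0.0738]
ee_rot: [0.672, 0.74, 0.0, 0.0]
force: [-2.1, 0.5, 8.6]
finger_gap: 0.0008
grasp_force: 4.0
```

```bash
python3 redx.py
```

```text
red side (314, 241, 21, 13) [-1.59676803 -0.49997444  8.41396865]
```

>>> apply_moves --rows '[[0,[0,0,0.002],0],[0,[0,0,0.004],0],[0,[0,0,0.0067],0],[0,[0,0,0.0067],0],[0,[0.0002,-0.002,0.0067],0],[0,[0.0003,-0.003,0.0067],0],[0,[0.0003,-0.003,0.0067],0]]'

```text
time: 6.88
ee_pos: [0.6031, -0.2029, 0.08]
ee_rot: [0.672, 0.741, 0.0, -0.0]
force: [-1.0, 1.8, 0.3]
finger_gap: 0.0009
grasp_force: 0.9
```

```bash
python3 redx.py
```

```text
red side (314, 241, 21, 13) [-0.21027771  1.18573158  1.88184209]
```

>>> apply_moves --rows '[[0,[0.0001,-0.001,0],0],[0,[0.0002,-0.002,0],0],[0,[0.0003,-0.003,0],0],[0,[0.0004,-0.004,0],0],[0,[0.0004,-0.004,0],0]]'

```text
time: 7.35
ee_pos: [0.6036, -0.2073, 0.0802]
ee_rot: [0.672, 0.741, -0.0, 0.0]
force: [-0.7, 2.4, 2.3]
finger_gap: 0.0005
grasp_force: 1.5
```

```bash
python3 redx.py
```

```text
red side (316, 241, 21, 14) [-0.23512184  3.16164218  2.60676202]
```

>>> apply_moves --rows '[[0,[0.0001,-0.001,0],0],[0,[0.0002,-0.002,0],0],[0,[0.0002,-0.002,0],0],[0,[0.0002,-0.002,0],0]]'

```text
time: 7.73
ee_pos: [0.6038, -0.2095, 0.0801]
ee_rot: [0.672, 0.74, -0.0, 0.0]
force: [0.5, -0.0, -0.4]
finger_gap: 0.0006
grasp_force: 0.1
```

```bash
python3 redx.py
```

```text
red side (317, 240, 21, 13) [-0.41907758 -0.3649559  -0.175568  ]
```

>>> apply_moves --rows '[[0,[0.0001,-0.001,0],0],[0,[0.0001,-0.001,0],0],[0,[0.0001,-0.001,0],0]]'

```text
time: 8.03
ee_pos: [0.6038, -0.2102, 0.0801]
ee_rot: [0.672, 0.74, -0.0, 0.0]
force: [-0.2, 0.3, 0.1]
finger_gap: 0.0004
grasp_force: 0.1
```

```bash
python3 redx.py
```

```text
red side (318, 240, 20, 13) [-0.37904518  0.18574878  0.50334015]
```

>>> apply_moves --rows '[[0,[0,0.003,0.01],0],[0,[0,0.003,0.03],0],[0,[0,0.003,0.06],0],[0,[-0.03,0.03,0.09],0],[0,[-0.06,0.06,0.1],0],[0,[-0.09,0.09,0.1],0],[0,[-0.12,0.12,0.1],0],[0,[-0.12,0.15,0.1],0]]'

```text
time: 8.75
ee_pos: [0.4804, -0.0604, 0.1808]
ee_rot: [0.673, 0.739, 0.0, -0.0]
force: [2.1, -1.0, -0.1]
finger_gap: 0.0006
grasp_force: 0.0
```

```bash
python3 redx.py
python3 - <<'E'
import cv2
from h import *
im=cv2.imread("pics/s_last.png"); t=viewer.camera("top")[:,:,::-1]
cv2.imwrite("pics/c4.png",np.vstack([cv2.resize(im[215:300,250:380],(780,510),interpolation=2)])); cv2.imwrite("pics/t_last.png",t)
E
```

```text
red side (318, 240, 20, 13) [4.29569029 7.93041684 1.07837868]
```

View pics/c4.png

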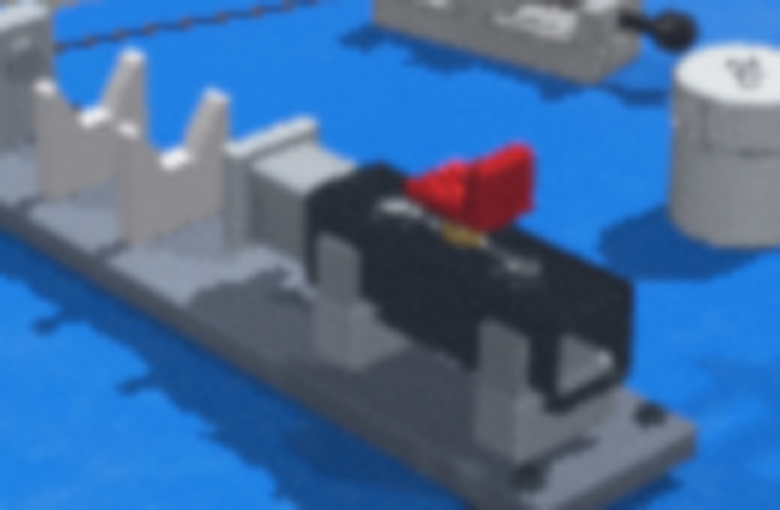

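The picture shows the catch up in the next hole: the stem is visible under the pad, the red has moved 10–11 px (about 25 mm), and it sits at its locked height. Next is the gauge.

>>> apply_moves --rows '[[0.6,[-0.015,0.035,0],0.05],[0.6,[-0.03,0.07,0],0.05],[0.6,[-0.045,0.105,0],0.05],[0.6,[-0.0586,0.14,0],0.05],[0.6,[-0.0586,0.149,-0.03],0.05],[0.6,[-0.0586,0.149,-0.06],0.05],[0.6,[-0.0586,0.149,-0.09],0.05],[0.6,[-0.0586,0.149,-0.11],0.05]]'

```text
time: 9.52
ee_pos: [0.4248, 0.089, 0.0686]
ee_rot: [0.653, 0.757, -0.0, -0.0]
force: [0.8, 0.8, 0.3]
finger_gap: 0.0504
grasp_force: 0.0
```

>>> apply_moves --rows '[[0.6,[0,0,0],0],[0.6,[0,0,0],0],[0.6,[0,0,0],0]]'

```text
time: 9.77
ee_pos: [0.4261, 0.089, 0.0715]
ee_rot: [0.653, 0.757, 0.001, 0.0]
force: [0.4, -1.1, 0.1]
finger_gap: 0.0564
grasp_force: 0.0
```

Run:
```python
from h import *
s=robot.read_state(); print(s["ee_pos"],s["finger_gap"])
d=viewer.camera("side")[:,:,::-1]; cv2.imwrite("pics/c5.png",cv2.resize(d[190:280,110:220],(770,595)[:2],interpolation=2))
for p in((180,0),):pass
print([(plane("side",p,.008)) for p in((148.5,238),(179,255))],proj("side",s["ee_pos"]))
```

```text
[0.42614473 0.08900115 0.07149161] 0.05638276862301891
[array([0.41504691, 0.14564264, 0.008     ]), array([0.43796794, 0.03417284, 0.008     ])] [159.18772825 217.49526346]
```

View pics/c5.png

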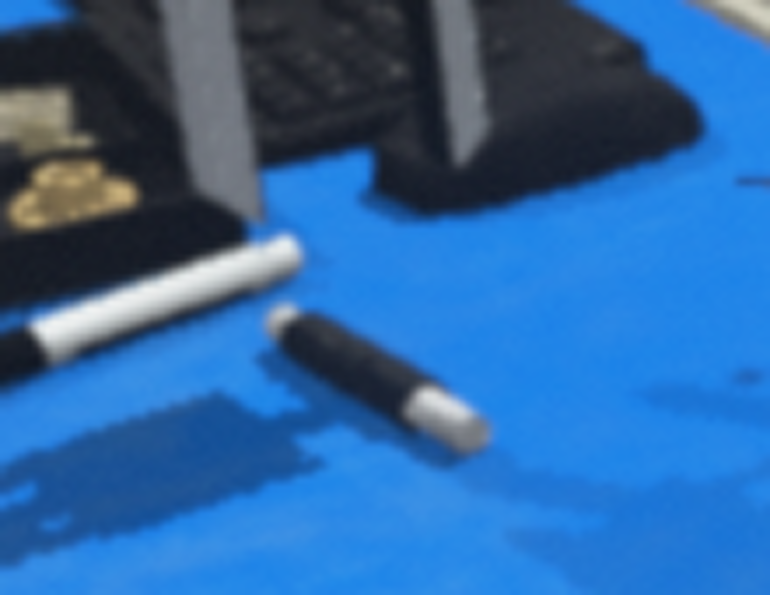

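The view shows the open fingers straddling the gauge, which spans roughly (149,236) to (179,254). Descend and grip.

>>> apply_moves --rows '[[0.6,[0,0,-0.03],0],[0.6,[0,0,-0.05],0],[0.6,[0,0,-0.06],0],[0.6,[0,0,-0.065],0],[0.6,[0,0,-0.066],0],[0.6,[0,0,-0.066],0]]'

```text
time: 10.32
ee_pos: [0.4258, 0.0891, 0.0049]
ee_rot: [0.653, 0.757, 0.0, 0.0]
force: [-0.5, 0.2, -0.1]
finger_gap: 0.0564
grasp_force: 0.0
```

>>> apply_moves --rows '[[0.1,[0,0,0],0],[0.1,[0,0,0],0],[0.1,[0,0,0],0],[0.1,[0,0,0],0],[0.1,[0,0,0],0],[0.1,[0,0,0],0],[0.1,[0,0,0],0]]' --force 20

```text
time: 10.9
ee_pos: [0.4254, 0.089, 0.0042]
ee_rot: [0.653, 0.757, 0.0, 0.0]
force: [-0.1, 0.4, 1.9]
finger_gap: 0.0172
grasp_force: 20.0
```

>>> apply_moves --rows '[[0.1,[0,0,0.02],0],[0.1,[0,0,0.05],0],[0.1,[0,0,0.08],0],[0.1,[0.01,-0.01,0.105],-0.02],[0.1,[0.035,-0.035,0.116],-0.05],[0.1,[0.06,-0.057,0.116],-0.05],[0.1,[0.085,-0.08,0.116],-0.05],[0.1,[0.11,-0.105,0.116],-0.05]]'

```text
time: 11.57
ee_pos: [0.5363, -0.0165, 0.1203]
ee_rot: [0.672, 0.741, 0.0, -0.0]
force: [0.8, 0.2, 0.3]
finger_gap: 0.0167
grasp_force: 20.0
```

>>> apply_moves --rows '[[0.1,[0.025,-0.024,0],0],[0.1,[0.045,-0.042,0],0],[0.1,[0.0543,-0.0505,0],0],[0.1,[0.0543,-0.0505,-0.01],0],[0.1,[0.0543,-0.0505,-0.03],0],[0.1,[0.0543,-0.0505,-0.04],0],[0.1,[0.0543,-0.0505,-0.04],0],[0.1,[0.0543,-0.0505,-0.04],0]]'

```text
time: 12.23
ee_pos: [0.589, -0.0661, 0.0798]
ee_rot: [0.672, 0.741, -0.0, -0.001]
force: [-0.3, -0.1, -1.1]
finger_gap: 0.0173
grasp_force: 20.0
```

Run:
```python
from h import *
np.set_printoptions(precision=4,suppress=True)
s=robot.read_state(); print(s["ee_pos"],s["finger_gap"],s["force"])
T=lambda x,y:(x/5+230,y/5+180)
u=np.array([.098,-.995]); n=np.array([.584,-.0088])
for c in((176,148),(272,136)):
    q=plane("top",T(*c),.056)[:2]; print("post",q,"along",(q-n)@u,"lat",(q-n)@[.995,.098])
d=viewer.camera("side")[:,:,::-1]; cv2.imwrite("pics/c6.png",cv2.resize(d[180:290,220:350],(780,590),interpolation=2))
e=s["ee_pos"]+[0,0,.004]; U=np.r_[u,0]
print([proj("side",e+k*U) for k in(-.054,-.042,0,.028,.054)])
```

```text
[ 0.589  -0.0661  0.0798] 0.01732307698076483 [-0.2611 -0.092  -1.0666]
post [ 0.5863 -0.0432] along 0.034484751091144523 lat -0.0010855109076693056
post [ 0.591  -0.0845] along 0.0760250121021374 lat -0.00048217966078341334
[array([254.0723, 208.9848]), array([257.7397, 210.6821]), array([271.1736, 216.8994]), array([280.6836, 221.3007]), array([289.9458, 225.5873])]
```

View pics/c6.png

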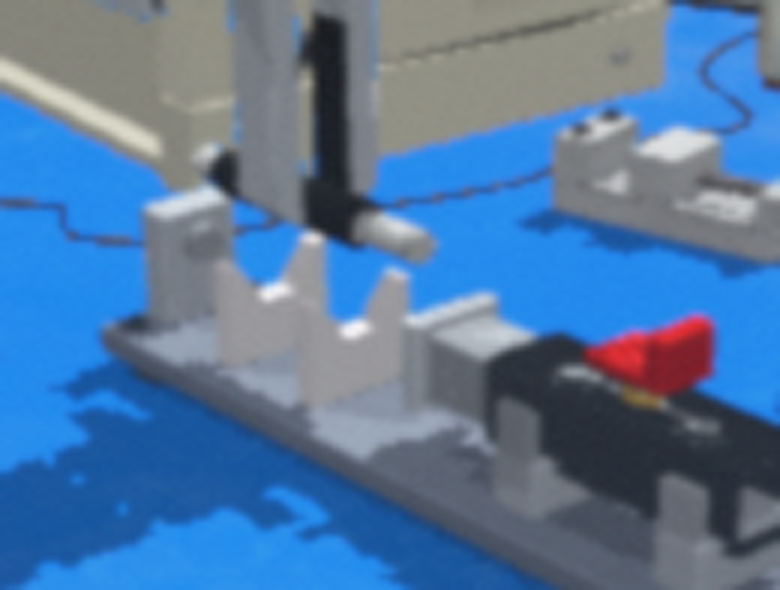

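The side view shows the gauge level above the cradles. Its near end is at (291,226) and its far end at (254,209), and it is laterally aligned. I'll shift 1.5 mm toward the nose and lower it.

>>> apply_moves --rows '[[0.1,[0,0.0015,-0.008],0],[0.1,[0,0.0015,-0.016],0],[0.1,[0,0.0015,-0.022],0],[0.1,[0,0.0015,-0.026],0],[0.1,[0,0.0015,-0.028],0],[0.1,[0,0.0015,-0.028],0],[0.1,[0,0.0015,-0.028],0]]'

```text
time: 12.87
ee_pos: [0.5896, -0.0651, 0.0522]
ee_rot: [0.672, 0.741, -0.0, 0.0]
force: [-0.8, -0.1, -1.6]
finger_gap: 0.0165
grasp_force: 20.0
```

Run:
```python
from h import *
s=robot.read_state(); print(s["ee_pos"],s["finger_gap"],s["force"])
d=viewer.camera("side")[:,:,::-1]; cv2.imwrite("pics/c7.png",cv2.resize(d[195:265,230:330],(800,560),interpolation=2))
```

```text
[ 0.58960615 -0.06509258  0.0521679 ] 0.01651854956960959 [-0.78663296 -0.12219542 -1.64319247]
```

View pics/c7.png

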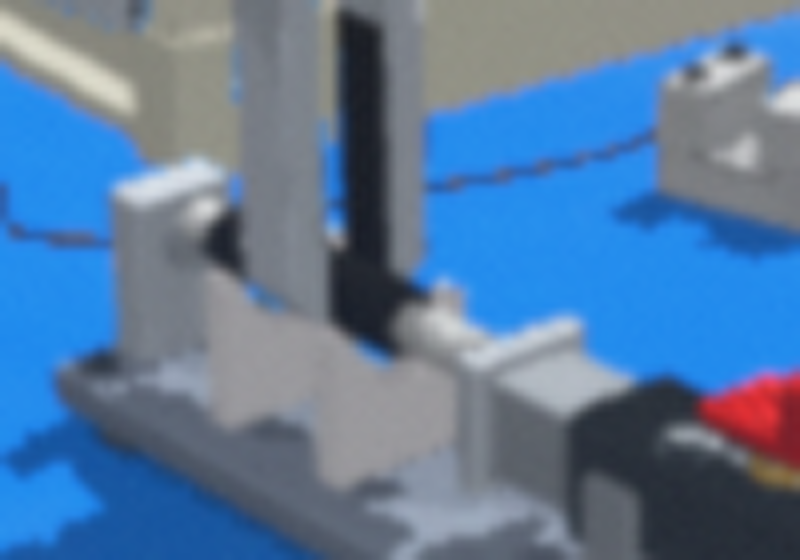

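The gauge sits in the notches with clearance at both ends. Lower to the floor by force.

>>> apply_moves --rows '[[0.1,[0,0,-0.002],0],[0.1,[0,0,-0.004],0],[0.1,[0,0,-0.006],0],[0.1,[0,0,-0.006],0],[0.1,[0,0,-0.006],0]]'

```text
time: 13.33
ee_pos: [0.5895, -0.065, 0.046]
ee_rot: [0.672, 0.741, -0.0, -0.0]
force: [-0.7, -0.5, -0.3]
finger_gap: 0.0169
grasp_force: 20.0
```

>>> apply_moves --rows '[[0.1,[0,0,-0.0005],0],[0.1,[0,0,-0.001],0],[0.1,[0,0,-0.001],0],[0.1,[0,0,-0.001],0]]'

```text
time: 13.67
ee_pos: [0.5896, -0.065, 0.0451]
ee_rot: [0.672, 0.741, -0.0, -0.0]
force: [0.2, -0.2, -1.5]
finger_gap: 0.0168
grasp_force: 20.0
```

>>> apply_moves --rows '[[0.1,[0,0,-0.0005],0],[0.1,[0,0,-0.001],0],[0.1,[0,0,-0.001],0],[0.1,[0,0,-0.001],0]]'

```text
time: 14.0
ee_pos: [0.5897, -0.065, 0.0446]
ee_rot: [0.672, 0.741, 0.0, 0.0]
force: [-3.7, 0.4, 8.2]
finger_gap: 0.017
grasp_force: 20.0
```

>>> apply_moves --rows '[[0.1,[0,0,-0.0005],0],[0.1,[0,0,-0.0005],0],[0.1,[0,0,-0.0005],0]]'

```text
time: 14.25
ee_pos: [0.5898, -0.065, 0.0445]
ee_rot: [0.672, 0.741, 0.0, 0.0]
force: [-6.0, 1.5, 14.7]
finger_gap: 0.017
grasp_force: 20.0
```

It's seated. Release to let it settle, back the tool off about 1 mm, then regrip lightly.

>>> apply_moves --rows '[[0.1,[0,0,0.0012],0],[0.1,[0,0,0.0012],0],[0.3,[0,0,0.0012],0],[0.3,[0,0,0.0012],0],[0.3,[0,0,0.0012],0]]'

```text
time: 14.67
ee_pos: [0.5896, -0.065, 0.0447]
ee_rot: [0.672, 0.741, -0.0, -0.0]
force: [-0.5, 0.0, -0.7]
finger_gap: 0.0276
grasp_force: 0.0
```

>>> apply_moves --rows '[[0.1,[0,0,0],0],[0.1,[0,0,0],0],[0.1,[0,0,0],0],[0.1,[0,0,0],0],[0.1,[0,0,0],0]]' --force 5

```text
time: 15.08
ee_pos: [0.5896, -0.065, 0.0448]
ee_rot: [0.672, 0.741, -0.0, -0.0]
force: [0.0, 0.4, 0.3]
finger_gap: 0.0174
grasp_force: 5.0
```

>>> apply_moves --rows '[[0.1,[-0.0001,0.0005,0],0],[0.1,[-0.0001,0.001,0],0],[0.1,[-0.0001,0.001,0],0],[0.1,[-0.0001,0.001,0],0]]'

```text
time: 15.42
ee_pos: [0.5894, -0.0639, 0.0448]
ee_rot: [0.672, 0.741, -0.0, -0.0]
force: [-0.4, 0.5, -0.5]
finger_gap: 0.0177
grasp_force: 5.0
```

>>> apply_moves --rows '[[0.1,[-0.0001,0.0005,0],0],[0.1,[-0.0001,0.001,0],0],[0.1,[-0.0001,0.001,0],0]]'

```text
time: 15.67
ee_pos: [0.5894, -0.0629, 0.0448]
ee_rot: [0.672, 0.741, -0.0, -0.0]
force: [-0.4, 0.0, -0.7]
finger_gap: 0.0175
grasp_force: 5.0
```

>>> apply_moves --rows '[[0.1,[-0.0001,0.0005,0],0],[0.1,[-0.0001,0.001,0],0],[0.1,[-0.0001,0.001,0],0]]'

```text
time: 15.92
ee_pos: [0.5893, -0.0624, 0.0448]
ee_rot: [0.672, 0.74, -0.0, 0.0]
force: [-0.2, -2.5, -1.2]
finger_gap: 0.0175
grasp_force: 5.0
```

>>> apply_moves --rows '[[0.1,[0,0.0003,0],0],[0.1,[0,0.0003,0],0],[0.1,[0,0.0003,0],0]]'

```text
time: 16.17
ee_pos: [0.5893, -0.0623, 0.0449]
ee_rot: [0.672, 0.74, -0.0, 0.0]
force: [0.8, -6.4, -1.8]
finger_gap: 0.0178
grasp_force: 5.0
```

It's touching the nose. Ease off the push, open, and retreat straight up.

>>> apply_moves --rows '[[0.1,[0,-0.0005,0],0],[0.1,[0,-0.0005,0],0],[0.4,[0,-0.0005,0],0],[0.4,[0,-0.0005,0],0],[0.4,[0,-0.0005,0],0],[0.4,[0,-0.0005,0],0]]'

```text
time: 16.67
ee_pos: [0.5893, -0.0618, 0.0448]
ee_rot: [0.672, 0.741, 0.0, -0.0]
force: [0.3, 0.1, -0.6]
finger_gap: 0.0371
grasp_force: 0.0
```

>>> apply_moves --rows '[[0.4,[0,0,0.01],0],[0.4,[0,0,0.03],0],[0.4,[0,0,0.06],0],[0.4,[0,0,0.09],0],[0.4,[-0.03,0,0.12],0],[0.4,[-0.065,0,0.13],0],[0.4,[-0.1,0,0.13],0],[0.4,[-0.13,0,0.13],0]]'

```text
time: 17.33
ee_pos: [0.4575, -0.0623, 0.1757]
ee_rot: [0.672, 0.74, 0.001, 0.0]
force: [0.3, 0.1, -1.0]
finger_gap: 0.0372
grasp_force: 0.0
```

>>> apply_moves --rows '[[0.4,[-0.03,0.03,0],0],[0.4,[-0.05,0.06,0],0],[0.4,[-0.07,0.09,0],0],[0.4,[-0.07,0.12,0],0],[0.4,[-0.07,0.15,0],0],[0.4,[-0.07,0.18,0],0],[0.4,[-0.07,0.18,0],0],[0.4,[-0.07,0.18,0],0]]'

```text
time: 18.0
ee_pos: [0.3892, 0.1187, 0.1753]
ee_rot: [0.671, 0.741, 0.0, 0.0]
force: [0.3, -1.3, -1.6]
finger_gap: 0.0373
grasp_force: 0.0
```

Run:
```python
from h import *
d=viewer.camera("side")[:,:,::-1];t=viewer.camera("top")[:,:,::-1]
o=np.zeros((590,800,3),np.uint8); o[:320,:]=cv2.resize(t[175:239,225:385],(800,320),interpolation=2)
o[320:590,:405]=cv2.resize(d[205:285,235:355],(405,270),interpolation=2); o[320:590,410:770]=cv2.resize(d,(360,270))
cv2.imwrite("pics/c8.png",o); print(robot.read_state()["force"])
```

```text
[0.33184072 0.0082179  0.12464924]
```

View pics/c8.png

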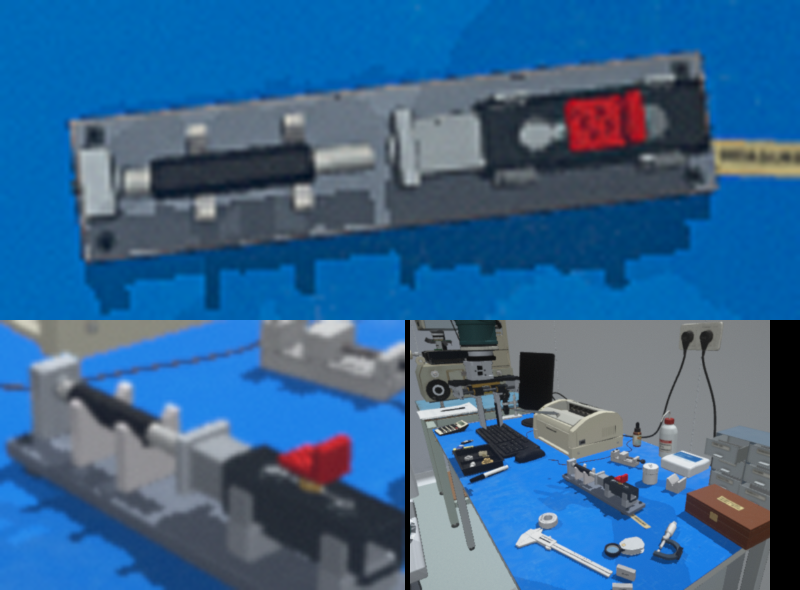

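The gauge lies in both cradles with its end on the nose button, at (122,182) in the top crop, and there is a gap to the tail stop. The catch is locked up between the visible first and third holes, and the other things are undisturbed.

```bash
python3 -c "
from rig import robot
print(robot.hand_in())"
```

```text
the job is handed in; nothing more can be done
None
```

The job is handed in: the catch is locked up in the second hole, and the plug gauge lies in both cradles with its end touching the nose, with nothing else disturbed that I could see in the last pictures.

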